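# Widen the spice rack to the next hole and add the honey jar

### The job

Make room in the spice rack for the honey jar. Squeeze in the two spring pins of the front rail, draw the rack's right-hand end straight out until the pins snap back out in the next hole, without ever forcing the pins, and then stand the honey jar upright inside the rack, in the gap between the last spice jar and that end. Leave the spice jars standing in their row and the sugar jar where it is.

Things in the scene. Friction and masses are not known exactly. Their poses are not given: they have to be found in the camera images.
- rack: Fixed part of an expandable spice rack on suction feet: bamboo end board at the robot's left, 108 high, with a 20 mm square steel tube running right from it along the row's front. Origin on the worktop in the middle line of the row: x away from the robot across the row, y along the rail to the left. Board's inner face at y = +100, boards from x = -99 to +45, front rail's axis at x = -85, z = 85 mm.
- slider: Sliding right-hand end: the same board (108 high) with a square steel sleeve, 26 x 26 mm outside, 2 mm wall, over the fixed tube. Moves only along the rack's -y. Origin on the worktop at its board's inner face, axes as the rack's; 72.5 mm right of the rack's origin when closed up. Sleeve axis at x = -85, z = 85 mm, from y = 0 to 78 mm.
- collar_end (a point): Left end of the steel sleeve on the rail's axis. Here a black collar, 31 x 31 mm and 58 long, is clamped on it, with the next pair of pin holes (13.6 mm long) in its middle. Where it is clamped differs and is not measured: drawing out 48 to 70 mm brings its holes to the pins.
- pins (a point): Point on the front rail's axis (85 mm up) midway between two domed brass spring pins, 12 mm across, that point to the rack's -x and +x through the sleeve's first pair of holes. Out, their tips are 18 mm from the axis, 5 mm proud of the sleeve. They stay here when the sleeve moves. Two black ribs round the sleeve, 4 mm high, 27 mm apart, flank them; nothing else in front or behind within 45 mm.
- draw_out (a joint): How far the sliding end is drawn out, m: 0 closed up, 0.048 to 0.070 pins in the collar's holes, 0.076 end of travel. A pin that is out locks it. With both pins squeezed flush with the sleeve (3 N each), drawing it along with 6 to 14 N in all cams them inside; they ride there (4 N in all) until the next holes, where they snap out and lock it. Loading a pin with over 12 N harms it.
- honey_jar: Closed jar with honey-yellow content, dark label and pale lid, 58 (x) x 62 (y) mm, 99 high, 0.3 to 0.6 kg. Origin at the centre of its underside, z up. Behind the rack a microwave, 300 high, has its front 0.61 m ahead of the robot's base axis; the air fryer at the right has handles 0.57 m ahead.
- sugar_jar: Closed clear jar with white content and black lid, 66 mm across, 110 high. Origin at the centre of its underside.
- spice_1: Spice jar in the rack next to the fixed board, black cap, 45 mm across, 105 high. Origin at the centre of its underside.
- spice_2: Spice jar in the middle of the row, green cap, 46 mm across, 105 high. Origin at the centre of its underside.
- spice_3: Last spice jar of the row, next to the gap, black cap, 45 mm across, 105 high. Origin at the centre of its underside. From its side to the sliding board it is 26 mm when closed up, 74 to 96 mm when drawn out.
Things that resemble listed ones, but are neither listed nor needed, are in the scene too. What is shaped like the spice_1 but orange or purple is not meant.

How it is judged:
On the way, in this order (a step that is already met when the one before it is completed fails the run):
1. both spring pins are squeezed flush with the sleeve, the end still closed up (x of spring_pin_front in the frame of rack above -0.093 m and x of spring_pin_back in the frame of rack below -0.077 m and value of joint draw_out below 0.02 m), for 0.05 s.
2. the end is drawn out and both pins have snapped out in the next holes (value of joint draw_out above 0.04 m and x of spring_pin_front in the frame of rack below -0.095 m and x of spring_pin_back in the frame of rack above -0.075 m), for 0.2 s.
3. the honey jar stands in the gap (x of honey_jar in the frame of slider between -0.045 and 0.03 m and y of honey_jar in the frame of slider between 0.027 and 0.07 m and height (world z) of honey_jar between -0.004 and 0.004 m and angle between honey_jar's own z axis and vertical below 0.1 rad), for 0.2 s.
At the end, for the whole second after the job is handed in: End board drawn out over 40 mm, both pins out (under 2 mm pressed); honey jar at rest on the worktop, upright within 0.1 rad, centre 27 to 70 mm from that board, at most 45 mm before and 30 mm behind the middle line; spice jars upright within 30 mm of their places (all of step 2 and all of step 3 and linear speed of honey_jar below 0.02 m/s and angle between each of spice_1, spice_2, spice_3's own z axis and vertical below 0.15 rad and distance of each of spice_1, spice_2, spice_3 from where it was at the start of the episode below 0.03 m); the robot touches nothing.
It fails at once if a spring pin is forced: loaded by the sleeve with more than 12 N (contact force between any of spring_pin_front, spring_pin_back and slider above 12 N).
It fails at once if a spice jar is tipped over (angle between any of spice_1, spice_2, spice_3's own z axis and vertical above 0.6 rad).
It fails at once if the sugar jar is pushed away or tipped (distance of sugar_jar from where it was at the start of the episode above 0.03 m or angle between sugar_jar's own z axis and vertical above 0.3 rad).
It also fails if it takes over 54 s, if anything falls off the work surface, if the arm or the gripper's body presses on something with over 40 N, if the wrist force passes 120 N, or if a joint passes its speed limit or range.

### The arm

A 6-joint arm with a two-finger parallel gripper is mounted at the origin on a cart in front of the work surface, level with it; the furniture and walls round the work are solid. World frame = base frame: x ahead of the robot, y to its left, z up, the work surface at z = 0. Lengths are in m, angles in rad, forces in N, time in s.
With the tool pointing down it reaches from about 0.3 to 0.775 m from the base axis. Payload 14.6 kg.
Tool frame: the origin (TCP) lies between the finger pads; the fingertips stand 14 mm ahead of it and the grasp point (between the pads) lies 5 mm behind it; z points along the fingers, y is the line along which they close (so a half turn about z gives the same grasp; the last joint's range is limited). The gripper opens to 94 mm and grips with 3 to 60 N. Pads are 16 mm wide; open, the fingers measure 119 mm over their backs; the gripper's body (75 mm by 177 mm) begins 78 mm behind the grasp point.
Start: joints at [1.187, 0.3, 1.521, -0, 1.321, -0.067], TCP at [0.171, 0.523, 0.219] pointing down, gripper open.
Joint ranges: [-3.03, 3.03], [-0.79, 2.21], [0.23, 2.52], [-1.04, 4.18], [0, 3.07], [-2.55, 2.55]. Speed limits (rad/s): [2.22, 2.22, 2.57, 3.14, 3.14, 3.14].

### API

Orientations are given as [roll, pitch, yaw] about the fixed x, y, z axes, in that order (R = Rz(yaw) Ry(pitch) Rx(roll)).
In Python, from station import ctrl gives the robot as it stands. The module is installed in compiled form; this text tells all that it offers.
- The arm moves only by the tool move_arm, never from a script. Its argument "targets" is a list of rows, each a list of 7 numbers: the opening, from -1 (shut) to 1 (fully open), then the shift along the tool's x, y, z in units of 50 mm (1.0 is 50 mm), then the turn, a rotation vector about the tool's x, y, z in rad. A call has 1 to 12 rows; each row is the pose to reach, as a shift and turn from the pose commanded when the call began, along the tool's axes at that moment; what a row does not reach only later rows make up. A row lasts 1/10 s, in which the tool goes at most 50 mm and 8.59 degrees, less where a joint would pass 70% of its speed; a pose out of reach is approached as far as the arm can. A call with a gripper value outside its range is refused whole. The fingers move at their own pace and stop on an object; "grip_force" is the grip in N (left out, the last holds). Time passes only in rows, so rows that repeat a pose let the fingers close. It gives the time, the measured TCP pose, the force, the opening and the grip force at its end, in the units of the state.
- ctrl.get_obs(): the state, without advancing time (a new reading comes with each control period).
- ctrl.camera(name): name is "side" or "top" or "wrist"; returns (picture, depth): 480x640x3 uint8, red, green, blue; 480x640 float32, m along the optical axis (not along the pixel's ray), 0 where there is no reading.
- ctrl.camera_params(name): a dict with "intrinsics" (3x3 intrinsics, pixels), "k1" (the pictures are not rectified: a ray, as slopes to the right and down, at radius r is drawn at 1 + k1 r^2 times it, then the intrinsics apply), "rvec" (rotation vector, rad) and "tvec" (3), from world to camera coordinates, as OpenCV has them; the wrist camera has in their place "T_tool_cam" (4x4, takes a point from camera to tool coordinates, whose origin is the TCP and whose axes are the flange's). Camera axes: x right, y down, z forward; pixel columns grow to the right and rows downward; lengths in m; the calibration is good to about 2 mm. A picture is of the moment at which its call begins: read the wrist's pose just before it. camera_params takes no time and is no camera call.
- ctrl.hand_in(): hands the job in; it is judged then, once.
Trained networks look in the newest picture that a camera, given by its name, has taken for a name from the list of things; names that differ only in an ending like _2 or _b are one class to them, and where a whole thing is asked for, a point or a joint stands for the part that bears it (a point fixed in the world has none). Each returns a list of dicts, best first, with "score" (0 to 1); they miss things now and then, are a little off and sometimes report something else, mostly with a low value. They report only what shows in the picture. A call takes as long as a camera call. They do not tell look-alikes from the thing itself.
- ctrl.cut_out(camera, target): "region" (480x640 bool, what is visible of it) and "point" ([column, row] in pixels, amid what is visible of it).
- ctrl.tip_of(camera, target): "point" ([column, row] in pixels: a listed point, or the origin of a listed thing).
The state is a dict: "time_s": time; "qpos": joint angles; "joint_vel": joint speeds; "tau": joint torques, N m; "ee_pos": TCP position; "eef_rot": TCP orientation; "force": force on the tool from outside, world axes, zero at the start; "moment": the same for the moment, N m; "grip_width": finger opening in m; "grip_force": force on a finger pad.
Only numpy, scipy, OpenCV 4.12 (cv2) and the standard library are available. Lean on these libraries where they do the work, as an engineer would, in place of code of your own. Each camera call takes 0.05 s, during which the arm holds its last target. There are 200 camera calls.

## Working session

There is one attempt and no reset: what is moved stays moved. The work goes in short steps, Python scripts to look and compute and a tool call to move; the robot and the scene stay as the last step left them, time stands still between calls to the robot, and variables do not carry over. Pictures are saved under pics/ and viewed, at most 10 in all, crops included, and the job is handed in when it is done.

Besides the shell and the picture viewer there is one more tool, called after "Call:" as name(argument=value, ...) on one line, values as JSON. move_arm: Moves the arm, as the interface text tells. Its arguments: {"type":"object","properties":{"targets":{"type":"array"},"grip_force":{"type":"number"}},"required":["targets"]}

```bash
mkdir -p pics
cat > h.py <<'E'
import numpy as np, cv2
from scipy.spatial.transform import Rotation as R
from station import ctrl
def pose():
    o=ctrl.get_obs(); T=np.eye(4); T[:3,3]=o["ee_pos"]; T[:3,:3]=R.from_euler('xyz',o["eef_rot"]).as_matrix(); return T
def cam(name):
    p=ctrl.camera_params(name)
    T=pose()
    im,d=ctrl.camera(name)
    if name=="wrist": W=T@np.array(p["T_tool_cam"])
    else:
        C=np.eye(4);C[:3,:3]=cv2.Rodrigues(np.array(p["rvec"],float))[0];C[:3,3]=np.ravel(p["tvec"]);W=np.linalg.inv(C)
    return dict(im=im,d=d,W=W,K=np.array(p["intrinsics"]),k1=p["k1"])
def slopes(c,uv):
    uv=np.atleast_2d(np.array(uv,float)); K=c["K"]
    x=np.c_[(uv[:,0]-K[0,2])/K[0,0],(uv[:,1]-K[1,2])/K[1,1]]; s=x.copy()
    for _ in range(10): s=x/(1+c["k1"]*(s**2).sum(1,keepdims=True))
    return s
def atz(c,uv,z):   # intersect with plane world z
    s=slopes(c,uv); D=np.c_[s,np.ones(len(s))]@c["W"][:3,:3].T; o=c["W"][:3,3]
    return o+D*((z-o[2])/D[:,2])[:,None]
def dep(c,uv):
    uv=np.atleast_2d(uv).astype(int); z=c["d"][uv[:,1],uv[:,0]]
    s=slopes(c,uv); P=np.c_[s*z[:,None],z]; return P@c["W"][:3,:3].T+c["W"][:3,3]
def cloud(c,mask):
    v,u=np.nonzero(mask&(c["d"]>0)); return dep(c,np.c_[u,v])
def save(c,n): cv2.imwrite("pics/"+n,c["im"][:,:,::-1])
E
python3 - <<'E'
from h import *
np.set_printoptions(precision=4,suppress=True)
print(ctrl.get_obs())
for n in ["top","side"]:
    c=cam(n); save(c,n+"1.png"); print(n,c["W"],c["K"],c["k1"])
    for t in ["rack","slider","collar_end","pins","honey_jar","sugar_jar","spice_1"]:
        try:
            r=ctrl.tip_of(n,t)
            for q in r[:4]: print(n,t,round(q["score"],2),q["point"],dep(c,[q["point"]]))
        except Exception as e: print(t,e)
E
```

```text
{'time_s': 0.0, 'qpos': array([ 1.1874,  0.3005,  1.5216, -0.    ,  1.3207, -0.0666]), 'joint_vel': array([-0.0006, -0.0004,  0.0008, -0.0004, -0.0003,  0.0005]), 'tau': array([  0.0016, -53.1804, -35.2741,   0.0709,   0.0243,  -0.0001]), 'ee_pos': array([0.1712, 0.5224, 0.2189]), 'eef_rot': array([-3.1404, -0.0001,  2.8248]), 'force': array([-1.2339, -0.2028,  0.7665]), 'moment': array([ 0.0045,  0.0321, -0.0146]), 'grip_force': 0.0, 'grip_width': 0.09407532271626064}
top [[-0.0161 -0.9848  0.1729  0.2563]
 [-0.9999  0.0161 -0.0013  0.0709]
 [-0.0015 -0.1729 -0.9849  1.4173]
 [ 0.      0.      0.      1.    ]] [[558.2202   0.     323.2132]
 [  0.     558.2202 246.8359]
 [  0.       0.       1.    ]] -0.11738701078279073
top slider 0.68 [359.4, 242.9] [[ 0.5156 -0.0235  0.003 ]]
top slider 0.39 [300.2, 236.7] [[0.5133 0.1242 0.1079]]
top collar_end 0.92 [327.5, 267.0] [[0.4387 0.0609 0.0991]]
top pins 0.66 [342.3, 272.0] [[0.4262 0.0253 0.0985]]
top honey_jar 0.62 [440.0, 267.8] [[ 0.4339 -0.2095  0.1   ]]
top sugar_jar 0.89 [195.2, 261.5] [[0.4567 0.3755 0.1083]]
top spice_1 0.96 [2
[... 240 characters left out ...]
 0.2417]
 [-0.3583 -0.6116  0.7054 -0.5197]
 [ 0.0214 -0.7607 -0.6487  0.6303]
 [ 0.      0.      0.      1.    ]] [[458.4191   0.     320.2215]
 [  0.     458.4191 237.3497]
 [  0.       0.       1.    ]] -0.012576728706547963
side slider 0.71 [355.0, 304.9] [[ 0.5122 -0.0291 -0.0006]]
side collar_end 0.84 [296.0, 248.0] [[0.425  0.043  0.1013]]
side pins 0.76 [300.1, 264.2] [[0.4196 0.0063 0.098 ]]
side honey_jar 0.96 [369.5, 410.0] [[ 0.4296 -0.2492  0.0516]]
side sugar_jar 0.65 [269.0, 185.3] [[0.4427 0.2754 0.0801]]
side spice_1 0.93 [336.5, 262.5] [[0.5091 0.057  0.0285]]
side spice_1 0.88 [332.8, 248.5] [[0.505  0.0698 0.0548]]
side spice_1 0.65 [274.7, 209.6] [[0.4475 0.2628 0.024 ]]
```

View pics/top1.png

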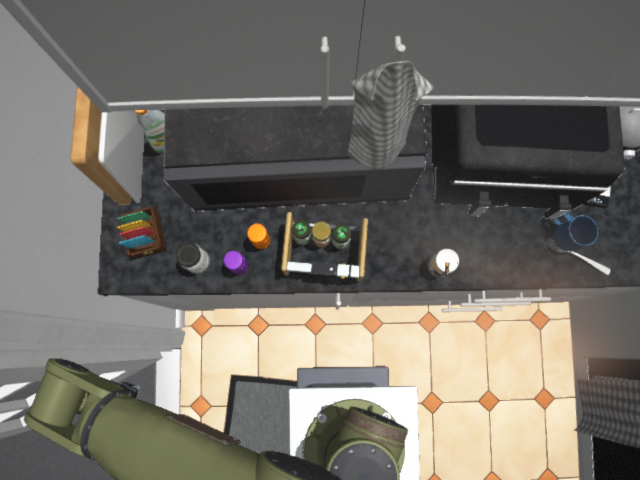

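View pics/side1.png

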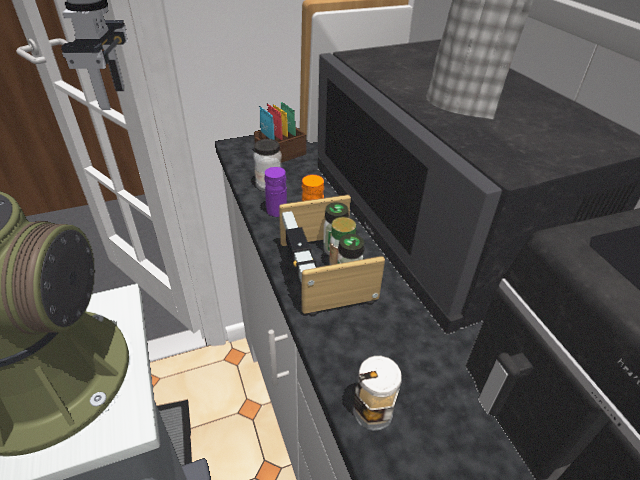

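The top view shows the rack at columns 283–367, with the rail at row ~270 and the honey jar at (445,263). The side view agrees, with the pins near (300,262). The purple and orange jars are decoys. Next I'll go above the rail for a close look.

```bash
cat >> h.py <<'E'
def go(p,yaw):
    T=pose(); G=R.from_euler('xyz',[np.pi,0,yaw]).as_matrix()
    s=T[:3,:3].T@(np.array(p)-T[:3,3])/0.05; w=R.from_matrix(T[:3,:3].T@G).as_rotvec()
    print("shift",s.round(3),"rot",w.round(4))
E
python3 - <<'E'
from h import *
print(np.round(ctrl.camera_params("wrist")["T_tool_cam"],3),ctrl.camera_params("wrist")["intrinsics"])
go([0.42,0.03,0.26],np.pi/2-0.05)
E
```

```text
[[ 0.001 -0.968 -0.253  0.072]
 [ 1.     0.001  0.001  0.001]
 [-0.001 -0.253  0.968 -0.164]
 [ 0.     0.     0.     1.   ]] [[353.58302995   0.         316.43858278]
 [  0.         353.58302995 240.79000459]
 [  0.           0.           1.        ]]
shift [-7.795 -7.813 -0.811] rot [0.    0.    1.304]
```

Call:
move_arm(targets=[[0,-7.8,-7.8,-0.8,0,0,1.3],[0,-7.8,-7.8,-0.8,0,0,1.3],[0,-7.8,-7.8,-0.8,0,0,1.3],[0,-7.8,-7.8,-0.8,0,0,1.3],[0,-7.8,-7.8,-0.8,0,0,1.3],[0,-7.8,-7.8,-0.8,0,0,1.3],[0,-7.8,-7.8,-0.8,0,0,1.3],[0,-7.8,-7.8,-0.8,0,0,1.3],[0,-7.8,-7.8,-0.8,0,0,1.3],[0,-7.8,-7.8,-0.8,0,0,1.3],[0,-7.8,-7.8,-0.8,0,0,1.3],[0,-7.8,-7.8,-0.8,0,0,1.3]])

```text
time_s: 2.0
ee_pos: [0.4219, 0.0265, 0.2597]
eef_rot: [3.141, 0.001, 1.52]
force: [-0.3, -0.3, 1.8]
grip_width: 0.0469
grip_force: 0.0
```

Call:
move_arm(targets=[[0,0,0,0,0,0,0],[0,0,0,0,0,0,0],[0,0,0,0,0,0,0]])

```text
time_s: 2.3
ee_pos: [0.4201, 0.0317, 0.2595]
eef_rot: [3.141, -0.0, 1.527]
force: [-0.5, -0.5, 0.6]
grip_width: 0.0469
grip_force: 0.0
```

Run:
```python
from h import *
np.set_printoptions(precision=4,suppress=True)
o=ctrl.get_obs(); print(o["time_s"],o["ee_pos"],o["eef_rot"],o["force"],o["grip_width"])
c=cam("wrist"); save(c,"w1.png"); np.savez("w1.npz",**c)
for t in ["slider","collar_end","pins","rack"]:
    for q in ctrl.tip_of("wrist",t)[:3]: print(t,round(q["score"],2),q["point"],atz(c,[q["point"]],0.085))
```

```text
2.3 [0.4201 0.0317 0.2595] [ 3.1415 -0.0001  1.5267] [-0.5374 -0.5432  0.5763] 0.0469386198657685
slider 0.9 [392.6, 253.0] [[0.4961 0.0016 0.085 ]]
collar_end 0.58 [332.0, 193.8] [[0.4376 0.0633 0.085 ]]
pins 0.7 [327.4, 235.8] [[0.4317 0.0221 0.085 ]]
rack 0.21 [405.8, 174.6] [[0.5077 0.0783 0.085 ]]
```

View pics/w1.png

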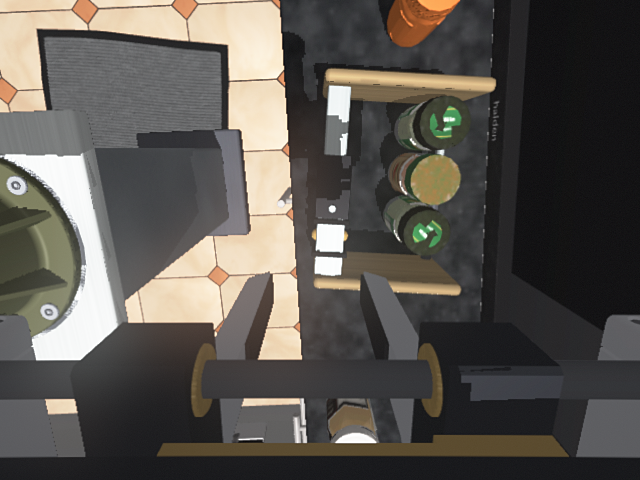

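The wrist view shows the rail running down column ~330. The collar is at rows ~155–222, with a white dot at (333,209), and the brass pins are at row ~236. I'll zoom in and fit the rail and boards.

Run:
```python
from h import *
np.set_printoptions(precision=4,suppress=True)
c=dict(np.load("w1.npz"))
cr=c["im"][140:290,295:370]; cv2.imwrite("pics/w1c.png",cv2.resize(cr,None,fx=4,fy=4,interpolation=cv2.INTER_CUBIC)[:,:,::-1])
m=np.zeros((480,640),bool); m[70:300,295:500]=1
v,u=np.nonzero(m&(c["d"]>0)); P=dep(c,np.c_[u,v])
# rail top: z .09-.106, x<0.46
s=(P[:,2]>.088)&(P[:,2]<.104)&(P[:,0]<.47)&(P[:,1]>-.03)&(P[:,1]<.15)
Q=P[s]
for y in np.arange(-.03,.15,.006):
    q=Q[abs(Q[:,1]-y)<.003]
    if len(q)>4: print(round(y,3),len(q),q[:,0].min(),q[:,0].max(),np.median(q[:,2]))
# board inner edges
for nm,s in [("top",(P[:,2]>.104)&(P[:,2]<.113))]:
    Q=P[s]; 
    for x in np.arange(.40,.58,.01):
        q=Q[abs(Q[:,0]-x)<.005]; print(round(x,3), [ (g[:,1].min(),g[:,1].max()) for g in (q[q[:,1]<.03],q[q[:,1]>.13]) if len(g)])
```

```text
-0.018 156 0.41572320868320195 0.4640218194908078 0.09811959656143276
-0.012 199 0.4169321780355359 0.4459105147230683 0.09758006305654682
-0.006 157 0.41815235271244733 0.4436855356419213 0.09701438227515907
-0.0 157 0.4184092085180329 0.44386012651339524 0.09705626706992504
0.006 174 0.4150856365787262 0.4485437192383384 0.10051592331852174
0.012 219 0.4160358439852416 0.4450983121683758 0.09740832758154577
0.018 165 0.42017263239034763 0.44979195358800267 0.0969741429091236
0.024 201 0.41752167893104514 0.44983545929154767 0.0967291424873169
0.03 169 0.4187482506469154 0.44752980177157053 0.09688574448960963
0.036 169 0.4193227610880445 0.4519872605066186 0.09780901795579605
0.042 233 0.4184494693676759 0.4520206285868452 0.09995299021598025
0.048 216 0.4205434176144127 0.45139720178667636 0.09959048990928018
0.054 218 0.42084048008916036 0.45251999098339374 0.09967170464443306
0.06 219 0.4220019073412747 0.45266007444531364 0.09968015607510056
0.066 226 0.42229098084334193 0.4536383541996778 0.09957994190246416
0.072 221 0.4234338030402498 0.45382389697639025 0.09949392840179272

[... 2161 characters left out ...]
.130048938120444), np.float64(0.16153438516010935))]
0.53 [(np.float64(-0.03470755840316428), np.float64(0.02998874281840648)), (np.float64(0.13019371413370964), np.float64(0.16017668258081014))]
0.54 [(np.float64(-0.03492790123155165), np.float64(0.02978407396574151)), (np.float64(0.13003824716713627), np.float64(0.15885456285158336))]
0.55 [(np.float64(-0.03630951572002661), np.float64(-0.025861668914747032)), (np.float64(0.1301578594183708), np.float64(0.15863848413402193))]
0.56 [(np.float64(-0.03425432434908915), np.float64(-0.027265620537801544)), (np.float64(0.14672232603330868), np.float64(0.1571981289370557))]
0.57 [(np.float64(0.14581678461323827), np.float64(0.15685555152434344))]
```

View pics/w1c.png

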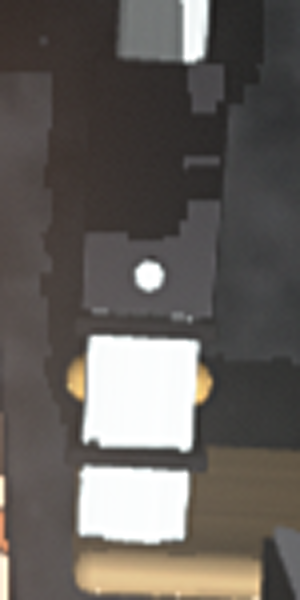

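The crop shows the pins at crop row ~380 (image row ~235), between ribs at crop rows 328 and 458. The collar starts just above the upper rib. I'll refine the yaw and the collar edges in the rail frame.

Run:
```python
from h import *
np.set_printoptions(precision=4,suppress=True)
c=dict(np.load("w1.npz"))
print(atz(c,[[330,235],[330,236],[314,235.3],[346,235]],.085))
m=np.zeros((480,640),bool); m[70:290,295:370]=1
P=cloud(c,m)
Q=P[(P[:,2]>.088)&(P[:,2]<.104)&(P[:,0]<.47)]
mid=[]
for y in np.arange(.108,.146,.002):
    q=Q[abs(Q[:,1]-y)<.001]; mid.append((y,(q[:,0].min()+q[:,0].max())/2))
for y in np.arange(.05,.096,.002):
    q=Q[abs(Q[:,1]-y)<.001]; mid.append((y,(q[:,0].min()+q[:,0].max())/2))
mid=np.array(mid); f=np.polyfit(mid[:,0],mid[:,1],1); print("axis x=",f)
th=np.arctan(f[0]); d=np.array([np.sin(th),np.cos(th)])
t=(Q[:,:2]-[f[1],0])@d; n=(Q[:,:2]-[f[1],0])@np.array([d[1],-d[0]])
for a in np.arange(-.016,.112,.002):
    s=(abs(t-a)<.001)&(abs(n)<.007)
    if s.any(): print(round(a,3),s.sum(),np.median(Q[s,2]).round(4),end=" | ")
# edges of collar's bright/dark
print()
for r in range(200,290,1): pass
g=c["im"][140:290,320:334].mean((1,2)); print(g.astype(int).tolist())
```

```text
[[0.4343 0.0228 0.085 ]
 [0.4343 0.0218 0.085 ]
 [0.4185 0.0232 0.085 ]
 [0.4501 0.0221 0.085 ]]
axis x= [0.0957 0.4315]
-0.016 4 0.1035 | -0.014 56 0.1002 | -0.012 27 0.0969 | -0.01 25 0.0968 | -0.008 31 0.0971 | -0.006 28 0.0971 | -0.004 31 0.0972 | -0.002 25 0.0966 | 0.0 30 0.0972 | 0.002 25 0.0971 | 0.004 19 0.0971 | 0.006 22 0.1009 | 0.008 31 0.1009 | 0.01 48 0.0985 | 0.012 26 0.0971 | 0.014 33 0.097 | 0.016 26 0.0971 | 0.018 30 0.0969 | 0.02 29 0.097 | 0.022 32 0.0969 | 0.024 31 0.0969 | 0.026 28 0.0969 | 0.028 32 0.0972 | 0.03 32 0.0969 | 0.032 29 0.0968 | 0.034 27 0.0972 | 0.036 24 0.0972 | 0.038 24 0.1007 | 0.04 33 0.1011 | 0.042 41 0.0996 | 0.044 30 0.0993 | 0.046 32 0.0996 | 0.048 31 0.0996 | 0.05 29 0.0996 | 0.052 34 0.1003 | 0.054 31 0.0999 | 0.056 34 0.0998 | 0.058 33 0.0998 | 0.06 33 0.0997 | 0.062 34 0.0995 | 0.064 31 0.0996 | 0.066 34 0.0996 | 0.068 33 0.0998 | 0.07 35 0.0995 | 0.072 32 0.0998 | 0.074 35 0.0993 | 0.076 36 0.0996 | 0.078 33 0.0996 | 0.08 34 0.0996 | 0.082 32 0.0995 | 0.084 34 0.0995 | 0.086 37 0.0998 | 0.088 35 0.0996 | 0.09 35 0.0996 | 0.092 38 0.0999 | 0.094 37 0.0995 | 0.096 32 0.0996 | 0.098 38 0.0997 | 0.1 39 0.0986 | 0.102 32 0.0939 | 0.104 36 0.0939 | 0.106 38 0.0939 | 0.108 36 0.0939 | 0.11 37 0.0939 | 
[91, 91, 91, 92, 92, 92, 92, 92, 92, 92, 93, 94, 95, 95, 78, 54, 46, 46, 47, 47, 47, 47, 47, 47, 48, 48, 48, 48, 48, 48, 48, 48, 49, 49, 49, 49, 49, 50, 50, 50, 50, 50, 51, 51, 51, 51, 52, 51, 52, 52, 52, 52, 52, 52, 53, 53, 53, 53, 65, 70, 82, 86, 85, 85, 82, 103, 136, 147, 149, 146, 145, 137, 108, 88, 88, 90, 91, 96, 84, 68, 69, 73, 68, 81, 199, 254, 254, 252, 252, 252, 252, 252, 252, 252, 252, 252, 252, 252, 252, 252, 252, 252, 252, 252, 252, 252, 252, 252, 252, 254, 255, 204, 78, 68, 77, 71, 102, 238, 255, 253, 252, 252, 252, 252, 252, 252, 252, 252, 252, 252, 252, 252, 253, 252, 233, 151, 88, 97, 119, 137, 151, 163, 177, 189, 192, 191, 187, 175, 126, 85]
```

Run:
```python
from h import *
go([0.4338,0.0231,0.14],np.pi/2-0.098)
```

```text
shift [-0.146  0.276  2.39 ] rot [0.0002 0.     0.0531]
```

Call:
move_arm(targets=[[0.1,-0.146,0.276,1,0,0,0.0533],[0.1,-0.146,0.276,2.39,0,0,0.0533],[0.1,-0.146,0.276,2.39,0,0,0.0533],[0.1,-0.146,0.276,2.39,0,0,0.0533],[0.1,-0.146,0.276,2.39,0,0,0.0533]])

```text
time_s: 3.05
ee_pos: [0.4343, 0.0227, 0.1409]
eef_rot: [3.141, -0.0, 1.472]
force: [-0.1, -0.7, 0.4]
grip_width: 0.0516
grip_force: 0.0
```

Run:
```python
from h import *
go([0.4338,0.0231,0.08],np.pi/2-0.098)
c=cam("wrist"); np.savez("w2.npz",**c)
cv2.imwrite("pics/w2.png",cv2.resize(c["im"][150:400,200:460],None,fx=2,fy=2)[:,:,::-1])
```

```text
shift [ 0.006 -0.011  1.218] rot [ 0.0006 -0.     -0.001 ]
```

View pics/w2.png

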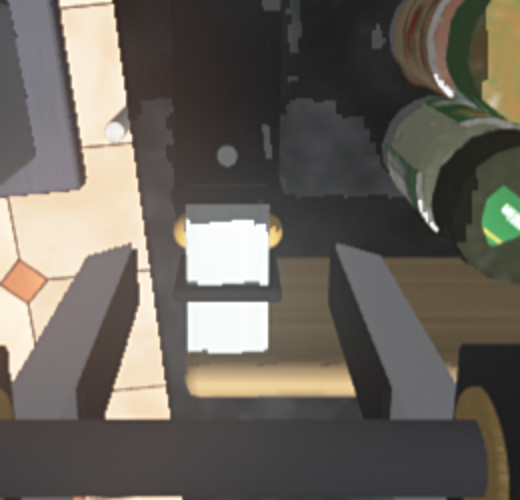

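The pins are at (313.5,267) full-frame and sit between the fingers. I'll recompute their position from this closer view.

Run:
```python
from h import *
np.set_printoptions(precision=4,suppress=True)
c=dict(np.load("w2.npz"))
for l,r,row in [(180,275,233)]:
    print(atz(c,[[200+l/2,150+row/2],[200+r/2,150+row/2]],.085))
P=cloud(c,np.ones((480,640),bool)); u=np.array([.098,.995]); u/=np.linalg.norm(u)
Q=P[(P[:,2]>.088)&(P[:,2]<.103)&(abs(P[:,0]-.436)<.024)&(P[:,1]>-.03)&(P[:,1]<.12)]
t=(Q[:,:2]-[.4315,0])@u; n=(Q[:,:2]-[.4315,0])@[u[1],-u[0]]
for a in np.arange(-.01,.06,.001):
    s=(abs(t-a)<.0005)&(abs(n-.002)<.008)
    if s.any(): print(round(a,3),np.median(Q[s,2]).round(4),end=" | ")
print()
for a in np.arange(-.01,.09,.008):
    s=(abs(t-a)<.004)
    if s.any(): print(round(a,3),n[s].min(),n[s].max())
```

```text
[[0.4182 0.0237 0.085 ]
 [0.4493 0.0207 0.085 ]]
-0.01 0.0969 | -0.009 0.097 | -0.008 0.0972 | -0.007 0.097 | -0.006 0.0971 | -0.005 0.0969 | -0.004 0.097 | -0.003 0.0967 | -0.002 0.097 | -0.001 0.097 | -0.0 0.0968 | 0.001 0.0971 | 0.002 0.0971 | 0.003 0.0971 | 0.004 0.0978 | 0.005 0.1 | 0.006 0.1007 | 0.007 0.101 | 0.008 0.101 | 0.009 0.1006 | 0.01 0.0984 | 0.011 0.097 | 0.012 0.097 | 0.013 0.0969 | 0.014 0.0973 | 0.015 0.0969 | 0.016 0.0973 | 0.017 0.0968 | 0.018 0.0973 | 0.019 0.0968 | 0.02 0.0972 | 0.021 0.0969 | 0.022 0.0972 | 0.023 0.0969 | 0.024 0.0973 | 0.025 0.0969 | 0.026 0.0971 | 0.027 0.0968 | 0.028 0.0968 | 0.029 0.097 | 0.03 0.0969 | 0.031 0.097 | 0.032 0.0968 | 0.033 0.097 | 0.034 0.0967 | 0.035 0.0973 | 0.036 0.0969 | 0.037 0.1002 | 0.038 0.101 | 0.039 0.1009 | 0.04 0.1012 | 0.041 0.1007 | 0.042 0.0987 | 0.043 0.0995 | 0.044 0.0998 | 0.045 0.0995 | 0.046 0.0994 | 0.047 0.0999 | 0.048 0.0996 | 0.049 0.0993 | 0.05 0.0998 | 0.051 0.1002 | 0.052 0.1001 | 0.053 0.1002 | 0.054 0.0996 | 0.055 0.0998 | 0.056 0.0997 | 0.057 0.0995 | 0.058 0.0998 | 0.059 0.0998 | 
-0.01 -0.012757820816344122 0.030010807817146653
-0.002 -0.012621211738857404 0.012491014668568622
0.006 -0.01692657353311512 0.016756072399570467
0.014 -0.01545486561145271 0.015562334474892777
0.022 -0.017159828556351328 0.01642584470091102
0.03 -0.015213057901731058 0.014407725504057965
0.038 -0.016607757152061864 0.016668373151518447
0.046 -0.015302617727788586 0.015393862811045834
0.054 -0.015212989056189659 0.015306609695613198
0.062 -0.015658140630822746 0.015157285049839165
0.07 -0.015398703796845619 0.015026747770491768
0.078 -0.015248810774650741 0.014925908292638054
0.086 -0.015627177295652057 0.015407907753467967
```

Call:
move_arm(targets=[[0.1,0.01,-0.01,0.6,0,0,0],[0.1,0.01,-0.01,1.0,0,0,0],[0.1,0.01,-0.01,1.22,0,0,0],[0.1,0.01,-0.01,1.22,0,0,0],[0.1,0.01,-0.01,1.22,0,0,0]])

```text
time_s: 3.6
ee_pos: [0.4342, 0.0232, 0.0802]
eef_rot: [3.14, -0.0, 1.472]
force: [0.3, -0.2, 0.5]
grip_width: 0.0516
grip_force: 0.0
```

Call:
move_arm(targets=[[-0.35,0,0,0,0,0,0],[-0.6,0,0,0,0,0,0],[-0.6,0,0,0,0,0,0],[-0.6,0,0,0,0,0,0],[-0.6,0,0,0,0,0,0]], grip_force=18)

```text
time_s: 4.1
ee_pos: [0.4325, 0.0233, 0.0792]
eef_rot: [-3.139, 0.0, 1.472]
force: [-10.8, 0.9, 11.6]
grip_width: 0.0257
grip_force: 18.1
```

Call:
move_arm(targets=[[-0.6,0,-0.03,0,0,0,0],[-0.6,0,-0.03,0,0,0,0]])

```text
time_s: 4.3
ee_pos: [0.4324, 0.0233, 0.0792]
eef_rot: [3.14, -0.0, 1.471]
force: [3.4, -1.2, 0.0]
grip_width: 0.0259
grip_force: 18.0
```

Call:
move_arm(targets=[[-0.6,-0.01,0.008,0,0,0,0],[-0.6,-0.02,0.008,0,0,0,0],[-0.6,-0.03,0.008,0,0,0,0]])

```text
time_s: 4.6
ee_pos: [0.4323, 0.0221, 0.0792]
eef_rot: [3.142, -0.001, 1.471]
force: [-1.0, 5.3, 5.9]
grip_width: 0.0257
grip_force: 18.0
```

Call:
move_arm(targets=[[-0.6,-0.01,0,0,0,0,0],[-0.6,-0.02,0,0,0,0,0],[-0.6,-0.03,0,0,0,0,0],[-0.6,-0.03,0,0,0,0,0]])

```text
time_s: 5.0
ee_pos: [0.4321, 0.0206, 0.0792]
eef_rot: [3.142, -0.001, 1.471]
force: [-1.4, 4.8, 5.7]
grip_width: 0.0261
grip_force: 18.0
```

Call:
move_arm(targets=[[-0.6,-0.02,0,0,0,0,0],[-0.6,-0.04,0,0,0,0,0],[-0.6,-0.06,0,0,0,0,0],[-0.6,-0.08,0,0,0,0,0],[-0.6,-0.08,0,0,0,0,0]])

```text
time_s: 5.5
ee_pos: [0.4317, 0.0165, 0.0792]
eef_rot: [3.141, -0.0, 1.472]
force: [-1.2, 0.9, 6.0]
grip_width: 0.026
grip_force: 18.1
```

Run:
```python
from h import *
np.set_printoptions(precision=4,suppress=True)
c=cam("wrist"); np.savez("w3.npz",**c)
cv2.imwrite("pics/w3.png",cv2.resize(c["im"][150:400,200:460],None,fx=2,fy=2)[:,:,::-1])
for q in ctrl.tip_of("wrist","pins")[:3]: print(q["score"],q["point"],atz(c,[q["point"]],.085))
```

```text
0.62 [314.4, 296.4] [[0.4325 0.0216 0.085 ]]
```

View pics/w3.png

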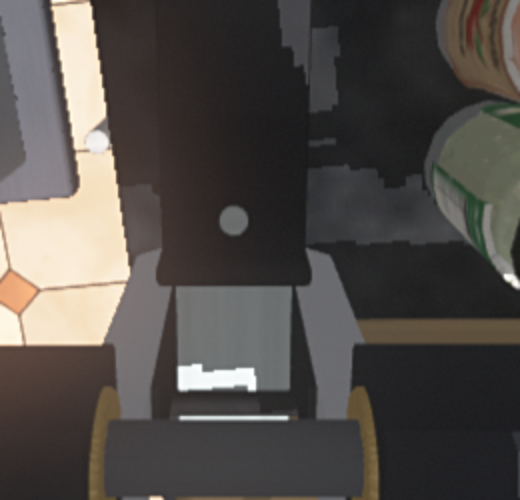

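The fingers grip the sleeve between the ribs and hide the pins. I'll use depth to check whether the collar moved with the tool.

```bash
cat >> h.py <<'E'
def edges(c):
    P=cloud(c,np.ones((480,640),bool)); u=np.array([np.sin(.098),np.cos(.098)])
    t=(P[:,:2]-[.4315,0])@u; n=(P[:,:2]-[.4315,0])@[u[1],-u[0]]
    out=[]
    for a in np.arange(-.06,.13,.001):
        s=(abs(t-a)<.0005)&(abs(n)<.008)&(P[:,2]>.088)&(P[:,2]<.105)
        out.append((round(a,3),np.median(P[s,2])*1e3 if s.any() else 0))
    z=[]; 
    for (a,x),(b,y) in zip(out,out[1:]):
        if x and y and abs(y-x)>0.9: z.append((b,round(x,1),round(y,1)))
    return z
E
python3 - <<'E'
from h import *
print(edges(dict(np.load("w2.npz")))); print(edges(dict(np.load("w3.npz"))))
E
```

```text
[(np.float64(-0.015), np.float64(104.2), np.float64(103.1)), (np.float64(-0.014), np.float64(103.1), np.float64(100.1)), (np.float64(-0.013), np.float64(100.1), np.float64(97.2)), (np.float64(0.005), np.float64(97.9), np.float64(100.0)), (np.float64(0.01), np.float64(100.6), np.float64(98.4)), (np.float64(0.011), np.float64(98.4), np.float64(97.0)), (np.float64(0.037), np.float64(96.9), np.float64(100.3)), (np.float64(0.042), np.float64(100.8), np.float64(98.8)), (np.float64(0.1), np.float64(99.7), np.float64(96.8)), (np.float64(0.101), np.float64(96.8), np.float64(94.1))]
[(np.float64(-0.003), np.float64(97.0), np.float64(98.3)), (np.float64(-0.002), np.float64(98.3), np.float64(100.3)), (np.float64(0.003), np.float64(100.6), np.float64(98.9)), (np.float64(0.004), np.float64(98.9), np.float64(97.3)), (np.float64(0.03), np.float64(97.7), np.float64(100.2)), (np.float64(0.035), np.float64(100.8), np.float64(99.2)), (np.float64(0.094), np.float64(99.4), np.float64(94.0))]
```

Call:
move_arm(targets=[[-0.6,-0.05,0,0,0,0,0],[-0.6,-0.11,0,0,0,0,0],[-0.6,-0.17,0,0,0,0,0],[-0.6,-0.23,0,0,0,0,0],[-0.6,-0.29,0,0,0,0,0],[-0.6,-0.35,0,0,0,0,0],[-0.6,-0.41,0,0,0,0,0],[-0.6,-0.47,0,0,0,0,0],[-0.6,-0.53,0,0,0,0,0],[-0.6,-0.59,0,0,0,0,0],[-0.6,-0.64,0,0,0,0,0],[-0.6,-0.67,0,0,0,0,0]])

```text
time_s: 6.8
ee_pos: [0.4285, -0.0168, 0.0792]
eef_rot: [3.141, -0.001, 1.471]
force: [-0.7, 4.4, 5.0]
grip_width: 0.0259
grip_force: 18.0
```

Run:
```python
from h import *
o=ctrl.get_obs();print(o["ee_pos"],o["force"])
print([(float(a),float(b),float(d)) for a,b,d in edges(cam("wrist"))])
```

```text
[ 0.42845602 -0.01681037  0.07923225] [-0.74016078  4.42614749  4.97797072]
[(-0.038, 95.6, 97.0), (-0.037, 97.0, 98.0), (-0.036, 98.0, 99.6), (-0.031, 101.0, 99.7), (-0.03, 99.7, 97.9), (-0.004, 97.2, 99.2), (-0.003, 99.2, 100.5), (0.001, 101.0, 99.9), (0.06, 99.7, 96.4), (0.061, 96.4, 94.1), (0.111, 94.0, 93.1)]
```

Call:
move_arm(targets=[[-0.6,-0.02,0,0,0,0,0],[-0.6,-0.04,0,0,0,0,0],[-0.6,-0.06,0,0,0,0,0],[-0.6,-0.08,0,0,0,0,0],[-0.6,-0.1,0,0,0,0,0],[-0.6,-0.1,0,0,0,0,0]])

```text
time_s: 7.45
ee_pos: [0.4279, -0.0222, 0.0792]
eef_rot: [3.142, 0.0, 1.472]
force: [-1.3, -1.1, 6.3]
grip_width: 0.0255
grip_force: 18.1
```

Call:
move_arm(targets=[[-0.6,-0.01,0,0,0,0,0],[-0.6,-0.01,0,0,0,0,0]])

```text
time_s: 7.65
ee_pos: [0.4279, -0.0227, 0.0792]
eef_rot: [3.141, 0.0, 1.472]
force: [-1.0, -1.0, 5.3]
grip_width: 0.0259
grip_force: 18.1
```

Call:
move_arm(targets=[[-0.6,-0.01,0,0,0,0,0],[-0.6,-0.01,0,0,0,0,0]])

```text
time_s: 7.85
ee_pos: [0.4278, -0.0233, 0.0792]
eef_rot: [3.141, 0.0, 1.472]
force: [-2.0, -2.2, 5.2]
grip_width: 0.0259
grip_force: 18.1
```

Call:
move_arm(targets=[[-0.6,-0.01,0,0,0,0,0],[-0.6,-0.01,0,0,0,0,0]])

```text
time_s: 8.05
ee_pos: [0.4277, -0.0238, 0.0792]
eef_rot: [3.142, 0.001, 1.472]
force: [-0.5, -2.7, 4.8]
grip_width: 0.0259
grip_force: 18.1
```

Call:
move_arm(targets=[[-0.6,-0.01,0,0,0,0,0],[-0.6,-0.01,0,0,0,0,0]])

```text
time_s: 8.25
ee_pos: [0.4277, -0.0243, 0.0792]
eef_rot: [3.142, 0.0, 1.472]
force: [-1.3, -1.2, 6.1]
grip_width: 0.026
grip_force: 18.1
```

Call:
move_arm(targets=[[-0.6,-0.01,0,0,0,0,0],[-0.6,-0.01,0,0,0,0,0]])

```text
time_s: 8.45
ee_pos: [0.4276, -0.0246, 0.0792]
eef_rot: [3.142, 0.0, 1.471]
force: [-0.5, 0.3, 5.3]
grip_width: 0.026
grip_force: 18.1
```

```bash
cat >> h.py <<'E'
def brass(c):
    h=cv2.cvtColor(c["im"],cv2.COLOR_RGB2HSV)
    v,u=np.mgrid[:480,:640]; uv=np.c_[u.ravel(),v.ravel()]
    P=atz(c,uv,.085); d=np.array([np.sin(.098),np.cos(.098)])
    t=(P[:,:2]-[.4315,0])@d; n=(P[:,:2]-[.4315,0])@[d[1],-d[0]]
    H=h.reshape(-1,3); s=(abs(t-.0233)<.012)&(abs(n)<.024)&(H[:,0]>12)&(H[:,0]<30)&(H[:,1]>90)&(H[:,2]>60)
    for sg in (-1,1):
        k=s&(n*sg>0); print("brass",sg,k.sum(),(t[k].mean().round(4),n[k].mean().round(4)) if k.any() else "")
E
python3 - <<'E'
from h import *
brass(dict(np.load("w2.npz")))
c=cam("wrist"); np.savez("w4.npz",**c); brass(c)
print([(float(a),float(b),float(d)) for a,b,d in edges(c)])
E
```

```text
brass -1 64 (np.float64(0.0227), np.float64(-0.0158))
brass 1 64 (np.float64(0.0226), np.float64(0.0153))
brass -1 23 (np.float64(0.0229), np.float64(-0.0175))
brass 1 25 (np.float64(0.0229), np.float64(0.0171))
[(-0.038, 100.0, 98.2), (-0.037, 98.2, 97.0), (-0.012, 97.0, 98.0), (-0.011, 98.0, 100.8), (-0.006, 100.2, 98.9), (0.052, 99.6, 94.4)]
```

Brass shows on both sides of the collar at ±17 mm, so the pins have snapped out and it is locked at ~48 mm. Releasing now and going to the honey jar.

Call:
move_arm(targets=[[-0.2,0,0,0,0,0,0],[0.1,0,0,0,0,0,0],[0.1,0,0,0,0,0,0],[0.1,0,0,-0.5,0,0,0],[0.1,0,0,-1.5,0,0,0],[0.1,0,0,-2.5,0,0,0],[0.1,0,0,-3.4,0,0,0],[0.1,0,0,-3.4,0,0,0],[0.1,0,0,-3.4,0,0,0]])

```text
time_s: 9.4
ee_pos: [0.4276, -0.0245, 0.2491]
eef_rot: [3.14, 0.0, 1.472]
force: [-1.1, -1.0, -1.0]
grip_width: 0.0517
grip_force: 0.0
```

Run:
```python
from h import *
np.set_printoptions(precision=4,suppress=True)
for n in ["top","side"]:
    c=cam(n)
    for q in ctrl.tip_of(n,"honey_jar")[:1]: print(n,q["score"],q["point"],atz(c,[q["point"]],0))
    for q in ctrl.cut_out(n,"honey_jar")[:1]:
        P=cloud(c,cv2.erode(q["region"].astype(np.uint8),np.ones((3,3)))>0); P=P[P[:,2]>.09]; print(len(P),P.mean(0),P.min(0),P.max(0))
c=cam("wrist"); brass(c); np.savez("w5.npz",**c)
go([0.40,-0.22,0.25],np.pi/2-.098)
go([0.44,-0.17,0.25],0.0+np.pi/2)
```

```text
top 0.89 [436.9, 271.2] [[ 0.4367 -0.2222  0.    ]]
396 [ 0.4496 -0.2249  0.0993] [ 0.4225 -0.2533  0.0901] [ 0.4756 -0.1982  0.1091]
side 0.92 [372.6, 409.9] [[ 0.4515 -0.2268  0.    ]]
1204 [ 0.449  -0.2326  0.0973] [ 0.4223 -0.2581  0.09  ] [ 0.4758 -0.2042  0.1016]
brass -1 14 (np.float64(0.0234), np.float64(-0.0171))
brass 1 11 (np.float64(0.0232), np.float64(0.0165))
shift [-3.945 -0.157 -0.036] rot [-0.0015 -0.0001 -0.0013]
shift [-2.871  0.54  -0.037] rot [-0.0015 -0.0001 -0.0993]
```

Call:
move_arm(targets=[[1,-3.99,0.82,0,0,0,0],[1,-3.99,0.82,0,0,0,0],[1,-3.99,0.82,0,0,0,0],[1,-3.99,0.82,0,0,0,0],[1,-3.99,0.82,0,0,0,0],[1,-3.99,0.82,0,0,0,0],[1,-3.99,0.82,0,0,0,0],[1,-3.99,0.82,0,0,0,0]])

```text
time_s: 10.55
ee_pos: [0.4487, -0.2259, 0.2491]
eef_rot: [3.141, -0.0, 1.473]
force: [0.6, -0.1, -0.2]
grip_width: 0.0941
grip_force: 0.0
```

Run:
```python
from h import *
np.set_printoptions(precision=4,suppress=True)
c=cam("wrist"); np.savez("w6.npz",**c); save(c,"w6.png")
for q in ctrl.cut_out("wrist","honey_jar")[:1]:
    M=q["region"]; np.save("m6.npy",M)
    P=cloud(c,M); print(q["score"],len(P))
    for a in np.arange(0.,.11,.01):
        k=P[(P[:,2]>=a)&(P[:,2]<a+.01)]
        if len(k)>10:
            r=cv2.minAreaRect((k[:,:2]*1000).astype(np.float32)); print(round(a,2),len(k),r)
```

```text
0.83 3468
0.0 76 ((458.5534362792969, -240.73184204101562), (52.5553092956543, 87.78206634521484), 13.384176254272461)
0.01 26 ((456.89984130859375, -205.91079711914062), (12.311188697814941, 44.69148254394531), 80.4288101196289)
0.02 41 ((447.95556640625, -203.53457641601562), (49.09837341308594, 13.488472938537598), 14.602422714233398)
0.03 48 ((447.26715087890625, -204.27862548828125), (51.79134750366211, 14.595582962036133), 15.610427856445312)
0.04 56 ((446.09771728515625, -204.87742614746094), (53.02753448486328, 15.036314010620117), 17.62725067138672)
0.05 85 ((446.3548583984375, -204.909423828125), (53.0954475402832, 15.6415433883667), 16.87627410888672)
0.06 65 ((446.81915283203125, -204.89035034179688), (53.06216812133789, 15.209233283996582), 14.794260025024414)
0.07 97 ((448.5718078613281, -207.21902465820312), (54.64727783203125, 20.22871208190918), 8.715276718139648)
0.08 36 ((452.88812255859375, -208.4652557373047), (54.449928283691406, 19.839221954345703), 0.5663790702819824)
0.09 2873 ((453.6656494140625, -226.59718322753906), (55.474544525146484, 55.75999450683594), 18.40085220336914)
0.1 22 ((453.3679504394531, -227.23548889160156), (49.385677337646484, 46.82733917236328), 29.5208740234375)
```

View pics/w6.png

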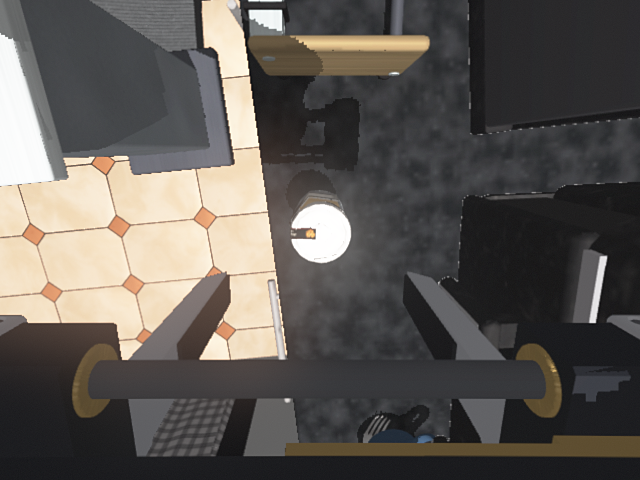

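The wrist view shows the round lid at (321,233), with a small tab at (303,234). The rack's right board is in the upper part of the picture. I'll fit the body's shape.

Run:
```python
from h import *
from scipy.optimize import least_squares
c=dict(np.load("w6.npz")); P=cloud(c,np.load("m6.npy"))
k=P[(P[:,2]>.02)&(P[:,2]<.07),:2]*1e3
for a in np.arange(425,475,5):
    q=k[abs(k[:,0]-a)<2.5]
    if len(q): print(a,len(q),np.median(q[:,1]).round(1),q[:,1].max().round(1))
L=P[P[:,2]>.095,:2]*1e3; (x,y),r=cv2.minEnclosingCircle(L.astype(np.float32)); print("lid",x,y,r,np.percentile(L,[1,99],axis=0), L.mean(0))
def f(p):
    d=k-p[:2]; C,S=np.cos(p[2]),np.sin(p[2]); X=d[:,0]*C+d[:,1]*S; Y=-d[:,0]*S+d[:,1]*C
    return (np.hypot(X/29,Y/31)-1)*30
for a0 in (-1,0,.8):
    s=least_squares(f,[453,-227,a0],loss='soft_l1'); print(s.x,s.cost)
```

```text
425 18 -217.2 -214.6
430 16 -212.0 -209.3
435 23 -206.8 -204.1
440 26 -201.4 -198.9
445 29 -197.8 -197.4
450 31 -198.6 -197.7
455 35 -199.6 -198.9
460 34 -200.9 -200.0
465 36 -201.9 -201.1
470 33 -203.2 -202.2
lid 453.3414611816406 -226.98287963867188 28.2136173248291 [[ 427.37876247 -252.51883256]
 [ 479.32117693 -200.50959522]] [ 453.44969813 -226.23733302]
[ 4.52325466e+02 -2.29581803e+02 -3.74227987e-01] 142.50539641595546
[ 455.05429123 -228.70044237    0.96830227] 133.3222623116227
[ 455.05428836 -228.7004144     0.96832334] 133.3222623095208
```

Run:
```python
from h import *
go([0.4535,-0.2278,0.055],1.8745)
```

```text
shift [-0.024  0.096  3.884] rot [ 4.000e-04  2.000e-04 -4.015e-01]
```

Call:
move_arm(targets=[[1,-0.024,0.096,0.5,0,0,-0.14],[1,-0.024,0.096,1.2,0,0,-0.28],[1,-0.024,0.096,1.6,0,0,-0.4],[1,-0.024,0.096,1.8,0,0,-0.4],[1,-0.024,0.096,2.4,0,0,-0.4],[1,-0.024,0.096,3.0,0,0,-0.4],[1,-0.024,0.096,3.6,0,0,-0.4],[1,-0.024,0.096,3.88,0,0,-0.4],[1,-0.024,0.096,3.88,0,0,-0.4],[1,-0.024,0.096,3.88,0,0,-0.4]])

```text
time_s: 11.65
ee_pos: [0.4539, -0.2288, 0.056]
eef_rot: [3.141, 0.001, 1.87]
force: [0.1, 0.1, 0.1]
grip_width: 0.0942
grip_force: 0.0
```

Call:
move_arm(targets=[[0.4,0,0,0,0,0,0],[0.1,0,0,0,0,0,0],[0.1,0,0,0,0,0,0],[0.1,0,0,0,0,0,0],[0.1,0,0,0,0,0,0],[0.1,0,0,0,0,0,0]], grip_force=25)

```text
time_s: 12.25
ee_pos: [0.4533, -0.2288, 0.0551]
eef_rot: [3.142, 0.0, 1.871]
force: [-0.8, -0.8, 1.7]
grip_width: 0.0564
grip_force: 25.0
```

Call:
move_arm(targets=[[0.1,0,0,-0.4,0,0,0],[0.1,0,0,-1,0,0,0],[0.1,0,0,-1.8,0,0,0],[0.1,0,0,-2.6,0,0,0],[0.1,0,0,-2.9,0,0,0],[0.1,0,0,-2.9,0,0,0],[0.1,0,0,-2.9,0,0,0]])

```text
time_s: 12.95
ee_pos: [0.4528, -0.2285, 0.1987]
eef_rot: [-3.141, -0.001, 1.871]
force: [0.0, 0.9, -4.2]
grip_width: 0.0567
grip_force: 25.0
```

Run:
```python
from h import *
np.set_printoptions(precision=4,suppress=True)
u=np.array([np.sin(.098),np.cos(.098)]); e=np.array([u[1],-u[0]])
def tn(P): return (P[:,:2]-[.4315,0])@u,(P[:,:2]-[.4315,0])@e
for nm,c in [("w5",dict(np.load("w5.npz"))),("top",cam("top"))]:
    P=cloud(c,np.ones((480,640),bool)); t,n=tn(P)
    b=(abs(P[:,2]-.108)<.005)&(n>.02)&(n<.125)&(t<-.04)&(t>-.09)
    print(nm,"board",b.sum(), [(round(a,2),t[b&(abs(n-a)<.01)].min(),t[b&(abs(n-a)<.01)].max()) for a in (.03,.05,.07,.09,.11) if (b&(abs(n-a)<.01)).any()])
    s=(P[:,2]>.09)&(P[:,2]<.112)&(n>.04)&(n<.125)&(t>-.04)&(t<.15)
    if s.any(): print("spice t",t[s].min(),t[s].max(),"n",n[s].min(),n[s].max()); print(np.histogram(t[s],np.arange(-.04,.15,.006)))
    f=(P[:,0]>.58)&(P[:,2]>.15)&(P[:,2]<.29)&(abs(P[:,1])<.1); print("microwave x",np.percentile(P[f,0],[0,2,20]) if f.any() else 0)
T=.5*(.0125-.0617)
p=np.array([.4315,0])+.072*e+T*u; print(p)
go([p[0],p[1],.20],np.pi/2-.098)
print(ctrl.get_obs()["grip_width"])
```

```text
w5 board 971 [(0.03, np.float64(-0.07220597876719763), np.float64(-0.06182074185119848)), (0.05, np.float64(-0.07193465825973161), np.float64(-0.06222376709893052)), (0.07, np.float64(-0.07215398179909677), np.float64(-0.061936599440673354)), (0.09, np.float64(-0.0719255043661748), np.float64(-0.06179624779229469)), (0.11, np.float64(-0.07212340377800495), np.float64(-0.06187395592770376))]
spice t 0.012467678038644969 0.14997597661504133 n 0.06617438417274514 0.11438125644046439
(array([  0,   0,   0,   0,   0,   0,   0,   0,  29, 231, 328, 373, 387,
       378, 371, 220,  53, 251, 391, 442, 428, 425, 379, 266,  39, 359,
       424, 505, 515, 514, 459]), array([-0.04 , -0.034, -0.028, -0.022, -0.016, -0.01 , -0.004,  0.002,
        0.008,  0.014,  0.02 ,  0.026,  0.032,  0.038,  0.044,  0.05 ,
        0.056,  0.062,  0.068,  0.074,  0.08 ,  0.086,  0.092,  0.098,
        0.104,  0.11 ,  0.116,  0.122,  0.128,  0.134,  0.14 ,  0.146]))
microwave x [0.6101 0.6115 0.6131]
top board 201 [(0.03, np.float64(-0.07527469123236197), np.float64(-0.06339246579476235)), (0.05, np.float64(-0.074
[... 226 characters left out ...]
530223614699598), np.float64(-0.06426911808172567))]
spice t 0.009932137273034634 0.1498936441622925 n 0.0645532140443013 0.11253459199845112
(array([ 0,  0,  0,  0,  0,  0,  0,  0, 10, 33, 43, 47, 48, 45, 36, 21,  7,
       32, 38, 50, 44, 48, 38, 22,  8, 29, 36, 47, 45, 50, 37]), array([-0.04 , -0.034, -0.028, -0.022, -0.016, -0.01 , -0.004,  0.002,
        0.008,  0.014,  0.02 ,  0.026,  0.032,  0.038,  0.044,  0.05 ,
        0.056,  0.062,  0.068,  0.074,  0.08 ,  0.086,  0.092,  0.098,
        0.104,  0.11 ,  0.116,  0.122,  0.128,  0.134,  0.14 ,  0.146]))
microwave x [0.6089 0.6103 0.612 ]
[ 0.5007 -0.0315]
shift [ 3.476  2.084 -0.032] rot [-0.0022 -0.0016  0.3987]
0.05677072365900678
```

Call:
move_arm(targets=[[0.1,0.7,0.42,0,0,0,0.1],[0.1,1.4,0.84,0,0,0,0.2],[0.1,2.1,1.26,0,0,0,0.3],[0.1,2.8,1.68,0,0,0,0.4],[0.1,3.48,2.08,0,0,0,0.4],[0.1,3.48,2.08,0,0,0,0.4],[0.1,3.48,2.08,0,0,0,0.4],[0.1,3.48,2.08,0,0,0,0.4]])

```text
time_s: 13.8
ee_pos: [0.5006, -0.0323, 0.199]
eef_rot: [-3.14, 0.0, 1.471]
force: [0.0, -1.0, -4.3]
grip_width: 0.057
grip_force: 25.0
```

Run:
```python
from h import *
np.set_printoptions(precision=4,suppress=True)
go([.5007,-.0315,.0556],np.pi/2-.098)
c=cam("wrist"); save(c,"w7.png")
c=cam("top"); 
for q in ctrl.cut_out("top","honey_jar")[:1]:
    P=cloud(c,q["region"]); P=P[P[:,2]>.12]; print(q["score"],len(P),P.min(0),P.max(0))
```

```text
shift [0.017 0.005 2.867] rot [-0.0018  0.0001 -0.0017]
```

View pics/w7.png

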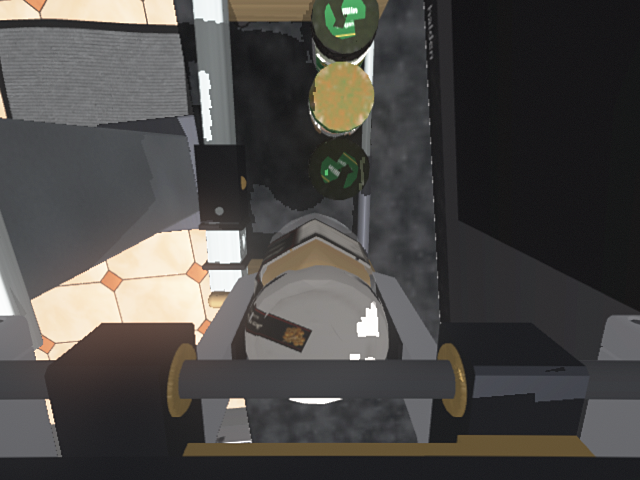

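The jar hangs centred over the gap. A thin silver rear rail shows at column ~365, so I'll check where it is before lowering.

Run:
```python
from h import *
np.set_printoptions(precision=4,suppress=True)
u=np.array([np.sin(.098),np.cos(.098)]); e=np.array([u[1],-u[0]])
c=dict(np.load("w5.npz")); P=cloud(c,np.ones((480,640),bool)); t=(P[:,:2]-[.4315,0])@u; n=(P[:,:2]-[.4315,0])@e
s=(t>-.058)&(t<.008)&(P[:,2]>.012)&(n>.03)&(n<.15)
h,_,_=np.histogram2d(n[s],P[s,2],[np.arange(.03,.155,.01),np.arange(.01,.12,.01)]); print(h.astype(int))
```

```text
[[  0   0   0   0   0   0   0   0   0   0]
 [  0   0   0   0   0   0   0   0   0   0]
 [  0   0   0   0   0   0   0   0   0   0]
 [  0   0   0   0   0   0   0   0   0   0]
 [  0   0   0   0   0   0   0   0   0   0]
 [  0   0   0   0   0   0   0   0   0   0]
 [  0   0   0   0   0   0   0   0   0   0]
 [  0   0   0   0   0   0   0   0   0   0]
 [  4 447   0   0   0   0   0   0   0   0]
 [  0 155   0   0   0   0   0   0   0   0]
 [  0   0   0   0   0   0   0   0   0   0]
 [  0   0   0   0   0   0   0   0   0   0]]
```

Call:
move_arm(targets=[[0.1,0.017,0,0.5,0,0,0],[0.1,0.017,0,1.0,0,0,0],[0.1,0.017,0,1.5,0,0,0],[0.1,0.017,0,2.0,0,0,0],[0.1,0.017,0,2.4,0,0,0],[0.1,0.017,0,2.65,0,0,0],[0.1,0.017,0,2.8,0,0,0],[0.1,0.017,0,2.85,0,0,0],[0.1,0.017,0,2.86,0,0,0],[0.1,0.017,0,2.86,0,0,0]])

```text
time_s: 14.95
ee_pos: [0.5015, -0.031, 0.0576]
eef_rot: [3.14, 0.0, 1.471]
force: [0.2, -0.4, -3.8]
grip_width: 0.0561
grip_force: 25.0
```

Still hanging (−3.8 N), about 2 mm to go.

Call:
move_arm(targets=[[0.1,0,0,0.02,0,0,0],[0.1,0,0,0.04,0,0,0],[0.1,0,0,0.04,0,0,0]])

```text
time_s: 15.25
ee_pos: [0.5017, -0.0307, 0.056]
eef_rot: [3.14, -0.0, 1.472]
force: [-3.5, 3.3, 7.8]
grip_width: 0.0565
grip_force: 25.0
```

Call:
move_arm(targets=[[0.3,0,0,0,0,0,0],[0.5,0,0,0,0,0,0],[0.5,0,0,0,0,0,0],[0.5,0,0,-0.3,0,0,0],[0.5,0,0,-1,0,0,0],[0.5,0,0,-1.8,0,0,0],[0.5,0,0,-2.6,0,0,0],[0.5,0,0,-3.4,0,0,0],[0.5,0,0,-3.8,0,0,0],[0.5,0,0,-3.8,0,0,0],[0.5,0,0,-3.8,0,0,0]])

```text
time_s: 16.35
ee_pos: [0.5009, -0.0309, 0.2442]
eef_rot: [-3.141, 0.0, 1.471]
force: [0.7, 0.2, -0.5]
grip_width: 0.0707
grip_force: 0.0
```

Run:
```python
from h import *
np.set_printoptions(precision=4,suppress=True)
u=np.array([np.sin(.098),np.cos(.098)]); e=np.array([u[1],-u[0]])
c=cam("wrist"); save(c,"w8.png"); brass(c)
for q in ctrl.cut_out("wrist","honey_jar")[:1]:
    P=cloud(c,q["region"]); P=P[P[:,2]>.09]; L=P[:,:2].mean(0)-[.4315,0]; print(q["score"],"jar t,n",L@u,L@e,"z",np.median(P[:,2]),P[:,2].std(),"y in slider",L@u+.0618,"x",L@e-.085)
```

```text
brass -1 0 
brass 1 39 (np.float64(0.0236), np.float64(0.0157))
0.81 jar t,n -0.01599394655098172 0.07242418557431829 z 0.0980282413696095 0.0011345177020220662 y in slider 0.04580605344901828 x -0.012575814425681717
```

View pics/w8.png

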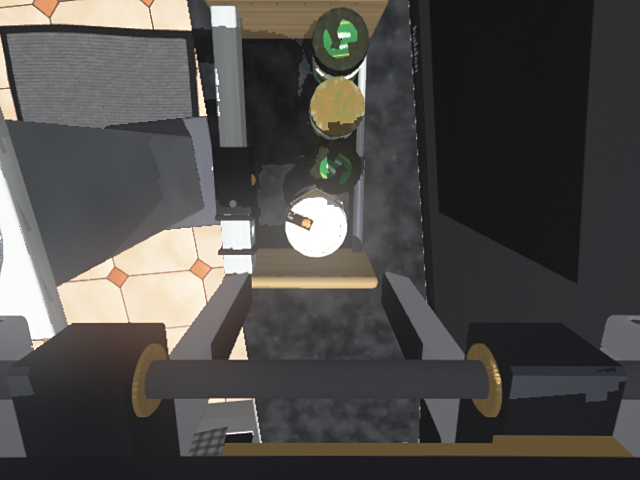

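The jar stands at about (-0.013, 0.046) in the slider frame, close to the last spice jar. I'll check uprightness before handing in.

Run:
```python
from h import *
np.set_printoptions(precision=4,suppress=True)
u=np.array([np.sin(.098),np.cos(.098)]); e=np.array([u[1],-u[0]])
def fit(P,nm,zr):
    P=P[(P[:,2]>zr)]
    for _ in range(3):
        m=np.median(P,0); A=np.c_[P[:,:2]-m[:2],np.ones(len(P))]; k=np.linalg.lstsq(A,P[:,2],rcond=None)[0]; r=P[:,2]-A@k; P=P[abs(r)<.0025]
    L=P[:,:2].mean(0)-[.4315,0]; print(nm,len(P),"t,n",L@u,L@e,"slope",k[:2],"z",k[2])
c=cam("wrist")
for nm in ["honey_jar","spice_3"]:
    for q in ctrl.cut_out("wrist",nm)[:4]: fit(cloud(c,cv2.erode(q["region"].astype(np.uint8),np.ones((3,3)))>0),nm,.09)
c0=dict(np.load("w5.npz"))
P=cloud(c0,np.ones((480,640),bool)); t=(P[:,:2]-[.4315,0])@u;n=(P[:,:2]-[.4315,0])@e
for a in (.0345,.08,.126): fit(P[(abs(t-a)<.024)&(n>.062)&(n<.12)],"before",.098)
o=ctrl.get_obs(); print(o["time_s"])
```

```text
honey_jar 2786 t,n -0.016159688876708992 0.07263630304613544 slope [-0.0026  0.0005] z 0.09803795503388396
spice_3 2366 t,n 0.08275734367270719 0.089696654821207 slope [0.0155 0.003 ] z 0.10432275507990046
spice_3 2019 t,n 0.03510821733728108 0.08863798132245085 slope [0.0011 0.0011] z 0.1038472611748739
spice_3 2696 t,n 0.13220238739960607 0.09166230222252826 slope [-0.0012  0.0061] z 0.10394097289527343
before 1859 t,n 0.03599860810527241 0.08945849237919735 slope [-0.0084 -0.0131] z 0.10384010017023025
before 2442 t,n 0.08314786226595643 0.08942637375045358 slope [ 0.0139 -0.0011] z 0.10428083342682998
before 2775 t,n 0.13035031707331815 0.09114179781086112 slope [0.0021 0.0014] z 0.10392671304330675
16.6
```

```bash
python3 -c "
from station import ctrl; print(ctrl.hand_in())"
```

```text
the job is handed in; nothing more can be done
None
```

The job is handed in; no verdict came back. The rack end is drawn out about 48 mm with both pins seen snapped out after the draw (the front one was hidden in the last view), the honey jar stands upright in the gap, the spice jars are upright in place, and the sugar jar was never approached (16.6 s used).

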